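Click the selector sleeve onto the rod in the vise

TASK

Take the bronze selector sleeve out of the green tray and slide it, flange first, down the steel rod that stands in the vise. Press it gently past the two sprung balls until you feel them click, stop there without ramming the spring under the yellow cup flat, and let go: the balls must hold the sleeve down against the spring. Leave the other parts in the tray and the grease can where they are.

Things in the scene. Friction and masses are not known exactly. Their poses are not given: they have to be found in the camera images.
- sleeve: Bronze sleeve, upright in the tray, flange down. Origin: centre of its underside, z up its bore. Round, 36 mm tall: flange 45 mm across and 6 mm high, above it a body 34 mm across (grip it with the fingertips 7 mm or more above the underside, clear of the flange). Bore right through: 18.6 mm in the flange (a lip 6 mm high), 26 mm above. 90 to 170 g. Any turn about its axis will do.
- rod_tip (a point): Centre of the top of the upright steel rod, 215 mm above the work surface. Rod 16 mm across, its last 10 mm tapered to 11 mm; 105 mm of it stand above the vise jaws. The centres of its two sprung balls lie 22 to 52 mm below this point: that differs from run to run and no pose tells it, so feel for it. A yellow cup on a coil spring begins 5 mm below the ball centres.
- rod: Rod with balls, cup, spring; origin 135 mm below the tip, z up; balls stand out at +x and -x. Feel of the push: 4 N with the sleeve's underside about 4 mm above the ball centres, climbing to 7-13 N; 4 mm further on it drops and the balls pull the sleeve down (1.5-5 N); the click is done 12 to 14 mm after the first 4 N, when pull turns to push again: now only the spring resists.
- spring_seat (a point): Where the rod leaves the vise jaws, on its axis, 105 mm below the tip. Between here and the balls sits a coil spring under a yellow cup, 29 mm across, that slides on the rod: it pushes up with 1.8 N at first and 0.6 N more per mm, and is flat after 6.5 mm. The clicked sleeve keeps it 4 to 5 mm pressed. On a flat spring the force shoots up: more than 25 N on the rod's parts spoils them.
- tray: Green tray, fixed, 230 x 150 mm, rim 14 mm high, floor 4 mm thick. Origin: centre of its underside, x along its long side. Three parts stand in a row along its x, 65 mm apart; which stands where varies.
- spacer: Plain steel ring, 42 mm in diameter, 24 mm high, in the tray; not to be used. Origin: centre of its underside.
- bush: Black rubber bush, 38 mm in diameter, 30 mm high, in the tray; not to be used. Origin: centre of its underside.
- grease_can: Red can, 64 mm in diameter, 85 mm high, standing beyond the tray and vise. Origin: centre of its underside.
- vise: Rusty bench vise, fixed; jaws 110 mm across, their tops 110 mm above the work surface. Origin: on the work surface straight below the rod; x along the jaw axis, the screw with its handle reaches 185 mm to -x, 85 mm to either side, 66 mm high.
Things that resemble listed ones, but are neither listed nor needed, are in the scene too. There is more than one size of the sleeve; the one meant has the size given above.

How it is judged:
By the outcome, as a careful person would: the job done as asked, in the order asked, and still so for the second after the job is handed in, with the robot touching nothing.
It also fails if it takes over 58 s, if anything falls off the work surface, if the arm or the gripper's body presses on something with over 40 N, if the wrist force passes 120 N, or if a joint passes its speed limit or range.

ROBOT

A 7-joint arm with a two-finger parallel gripper is mounted at the origin on the work surface. World frame = base frame: x ahead of the robot, y to its left, z up, the work surface at z = 0. Lengths are in m, angles in rad, forces in N, time in s.
With the tool pointing down it reaches from about 0.4 to 0.85 m from the base axis. Payload 10.4 kg.
Tool frame: the origin (TCP) lies midway between the tips of the shut fingers; the grasp point (between the pads) lies 19 mm behind it; z points along the fingers, y is the direction in which the jaws open and shut (so a half turn about z gives the same grasp; the last joint's range is limited). The gripper opens to 85 mm and grips with 20 to 120 N. Pads are 22 mm wide; open, the fingers measure 114 mm over their backs; the gripper's body (76 mm by 85 mm) begins 54 mm behind the grasp point. The pads swing forward as they close: fully open they stand 13 mm farther back than shut.
Start: joints at [1.122, 0.332, -0.065, 1.46, 0.022, 1.35, -0.088], TCP at [0.258, -0.569, 0.198] pointing down, gripper open.
Joint ranges: [-2.6, 2.6], [-0.5, 2.12], [-1.47, 1.34], [0.16, 2.42], [-1.27, 4.41], [0.06, 2.06], [-2.6, 2.6]. Speed limits (rad/s): [2.22, 2.22, 2.79, 2.79, 3.14, 3.14, 3.14].

INTERFACE

Orientations are given as a 3x3 rotation matrix whose columns are the frame's x, y, z axes.
In Python, from plant import bot gives the robot as it stands. The module is installed in compiled form; this text tells all that it offers.
- The arm moves only by the shell command python3 -m pendant 'ROWS' [FORCE]. ROWS is JSON, a list that holds one entry, the list of rows, each a list of 7 numbers: the opening, from -1 (shut) to 1 (fully open), then the shift along the tool's x, y, z in cm, then the turn, a rotation vector about the tool's x, y, z in rad. In form: [[[fingers, x, y, z, rx, ry, rz], ...]]. A call has 1 to 10 rows; each row shifts and turns the commanded pose from where the row before left it, along the tool's axes as they then stand; what a row does not reach is not made up. A row lasts 1/10 s, in which the tool goes at most 50 mm and 8.59 degrees, less where a joint would pass 70% of its speed; a pose out of reach is approached as far as the arm can. A call is refused whole if a number of a shift passes 5 or a number of a turn 0.15, either way. A call with a gripper value outside its range is refused whole. The fingers move at their own pace and stop on an object; FORCE is the grip in N (left out, the last holds). Time passes only in rows, so rows that do not move let the fingers close. It gives the time, the measured TCP pose, the force and the opening at its end, in the units of the state.
- bot.observe(): the state, without advancing time (a new reading comes with each control period).
- bot.get_image(name): name is "scene" or "top" or "wrist"; returns the picture (384x512x3 uint8, blue, green, red); there is no depth.
- bot.camera_model(name): a dict with "K" (3x3 intrinsics, pixels), "R" (3x3) and "t" (3): a world point X has camera coordinates R X + t; the wrist camera has in their place "T_tool_cam" (4x4, takes a point from camera to tool coordinates, whose origin is the TCP and whose axes are the flange's). Camera axes: x right, y down, z forward; pixel columns grow to the right and rows downward; lengths in m; the calibration is good to about 2 mm. A picture is of the moment at which its call begins: read the wrist's pose just before it. camera_model takes no time and is no camera call.
- bot.sign_off(): hands the job in, once; it reports no verdict.
The state is a dict: "clock": time; "joints": joint angles; "dq": joint speeds; "tau": joint torques, N m; "tool_pos": TCP position; "tool_rot": TCP orientation; "force": force on the tool from outside, world axes, zero at the start; "torque": the same for the moment, N m; "width": finger opening in m.
Only numpy, scipy, OpenCV 4.12 (cv2) and the standard library are available. Lean on these libraries where they do the work, as an engineer would, in place of code of your own. Each camera call takes 0.05 s, during which the arm holds its last target.

## Working session

There is one attempt and no reset: what is moved stays moved. The work goes in short steps, Python scripts to look and compute and a shell command to move; the robot and the scene stay as the last step left them, time stands still between calls to the robot, and variables do not carry over. Pictures are saved under pics/ and viewed, and the job is handed in when it is done.

```bash
mkdir -p pics; ls; python3 - <<'E'
from plant import bot
import cv2,numpy as np
np.set_printoptions(precision=4,suppress=True)
s=bot.observe()
for k,v in s.items(): print(k,np.array(v))
for n in ["scene","top"]:
    im=bot.get_image(n); cv2.imwrite(f"pics/{n}0.png",im)
    print(n,bot.camera_model(n))
print(bot.camera_model("wrist"))
E
```

```text
pics
clock 0.0
joints [ 1.1224  0.3329 -0.0647  1.461   0.0216  1.3499 -0.0885]
dq [-0.0001  0.0006 -0.001   0.0002 -0.0002 -0.0002  0.0002]
tau [  0.0004 -62.5433   0.0497 -39.1606   0.0163   0.0099  -0.    ]
tool_pos [ 0.258  -0.5688  0.1971]
tool_rot [[ 0.9107  0.4131 -0.0007]
 [ 0.4131 -0.9107  0.0013]
 [-0.0001 -0.0014 -1.    ]]
force [-0.3004  0.9475 -0.1724]
torque [-0.0103 -0.0289 -0.013 ]
width 0.08549907716561019
scene {'K': array([[386.3596,   0.    , 252.3183],
       [  0.    , 386.3596, 195.184 ],
       [  0.    ,   0.    ,   1.    ]]), 'R': array([[ 0.8809,  0.4733, -0.0025],
       [ 0.26  , -0.4883, -0.833 ],
       [-0.3955,  0.7332, -0.5532]]), 't': array([-0.4923, -0.0767,  1.1924])}
top {'K': array([[474.3733,   0.    , 244.9054],
       [  0.    , 474.3733, 200.0856],
       [  0.    ,   0.    ,   1.    ]]), 'R': array([[ 0.0012, -1.    ,  0.0015],
       [-0.9853, -0.0014, -0.1707],
       [ 0.1707, -0.0012, -0.9853]]), 't': array([-0.0979,  0.6335,  1.2526])}
{'K': array([[323.4051,   0.    , 255.0616],
       [  0.    , 323.4051, 192.8761],
       [  0.    ,   0.    ,   1.    ]]), 'T_tool_cam': array([[-0.0001, -0.9566, -0.2914,  0.0729],
       [ 1.    , -0.0004,  0.0012,  0.0008],
       [-0.0013, -0.2914,  0.9566, -0.1773],
       [ 0.    ,  0.    ,  0.    ,  1.    ]])}
```

View pics/scene0.png

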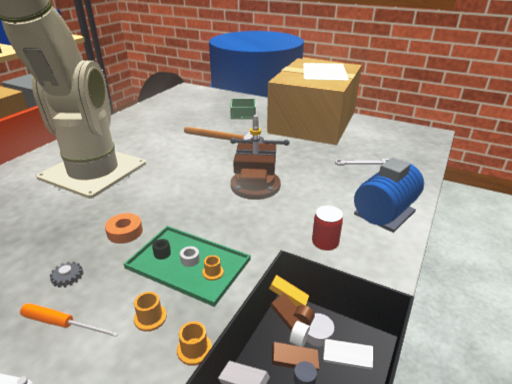

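View pics/top0.png

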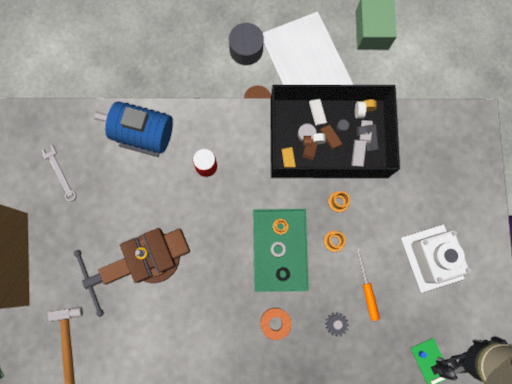

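The bronze sleeve candidates in the top view are the one in the tray at (280,227), and larger ones outside at (334,241) and (339,201). The orange ring at (276,324) is also similar, and there is an orange piece in the black box. The description points to the one in the tray. I'll check it in close crops.

```bash
python3 - <<'E'
import cv2,numpy as np
t=cv2.imread("pics/top0.png"); s=cv2.imread("pics/scene0.png")
a=cv2.resize(t[195:305,240:360],None,fx=5,fy=5,interpolation=cv2.INTER_CUBIC)
b=cv2.resize(t[215:295,95:195],None,fx=6,fy=6,interpolation=cv2.INTER_CUBIC)
c=cv2.resize(s[225:305,120:260],None,fx=5,fy=5,interpolation=cv2.INTER_CUBIC)
d=cv2.resize(s[100:200,180:300],None,fx=5,fy=5,interpolation=cv2.INTER_CUBIC)
for n,i in zip("abcd",(a,b,c,d)): cv2.imwrite(f"pics/crop_{n}.png",i)
E
```

```text
(no output)
```

View pics/crop_a.png

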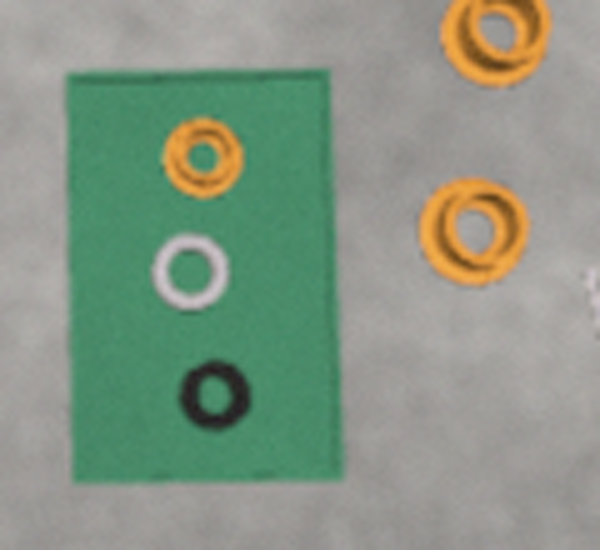

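View pics/crop_b.png

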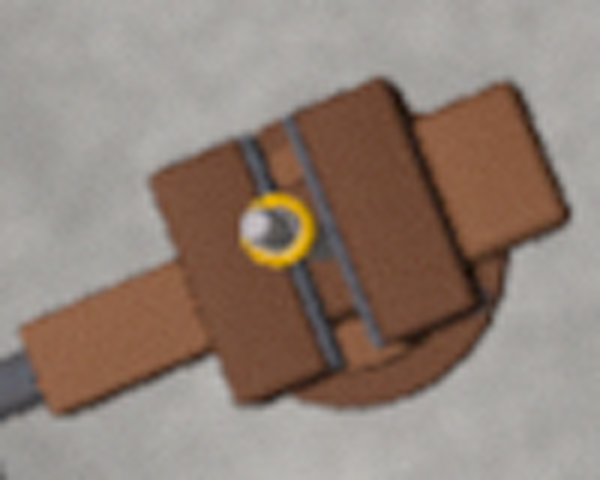

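View pics/crop_c.png

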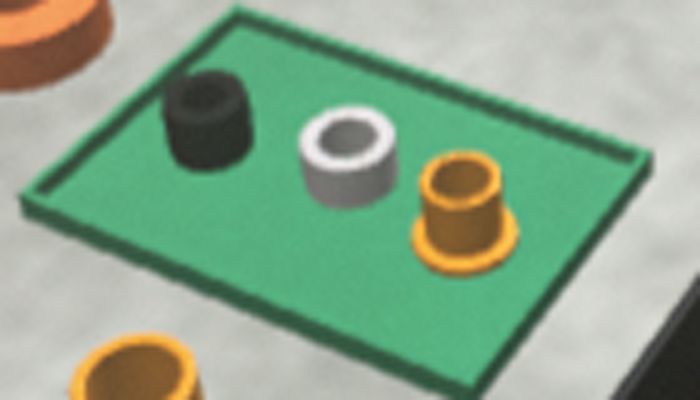

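View pics/crop_d.png

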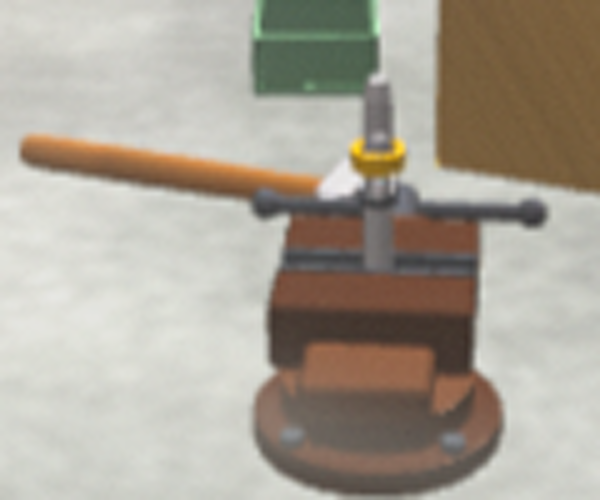

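The tray holds, top to bottom in crop a, the bronze sleeve at crop (203,157), the steel spacer and the black bush. The sleeve's flange is about 80/5 = 16 px across, as expected for 45 mm. The bronze pieces outside the tray are about 21 px, so too large. The rod tip is at crop b (256,227) and crop d (378,76). Next I'll work out positions.

```bash
cat > h.py <<'E'
from plant import bot
import cv2,numpy as np
np.set_printoptions(precision=4,suppress=True)
def proj(n):
    c=bot.camera_model(n); return c["K"]@np.c_[c["R"],c["t"]]
def tri(p,q):
    X=cv2.triangulatePoints(proj("top"),proj("scene"),np.array(p,float).reshape(2,1),np.array(q,float).reshape(2,1)); return (X[:3]/X[3]).ravel()
def onplane(P,uv,z):
    A=P[:,:2]-np.outer([0,0,0],[0,0]); 
    M=np.c_[P[:,0],P[:,1],P[:,2]*z+P[:,3]]
    x=np.linalg.solve(M,[uv[0],uv[1],1.]); return x[:2]/x[2]
def wristP():
    s=bot.observe(); c=bot.camera_model("wrist")
    T=np.eye(4);T[:3,:3]=s["tool_rot"];T[:3,3]=s["tool_pos"]
    return c["K"]@np.linalg.inv(T@c["T_tool_cam"])[:3]
E
python3 - <<'E'
from h import *
t,s=proj("top"),proj("scene")
print("sleeve flange top z.010 (top cam)",onplane(t,(280.2,226.),.010),"body top z.040 scene",onplane(s,(211.8,260.6),.040))
print("tip top",onplane(t,(137.2,252.4),.215),"scene",onplane(s,(255.2,115),.215),"tri",tri((137.2,252.4),(255.2,115)))
print("cup top",onplane(t,((278.5)/6-.5+95,230.5/6-.5+215),.17))
for n,uv in dict(sp=(190,272),bu=(215,396)).items(): print(n,onplane(t,(uv[0]/5+239.6,uv[1]/5+194.6),.03))
for uv in [(67,72),(330,70),(343,480),(74,482)]: print("tray",onplane(t,(uv[0]/5+239.6,uv[1]/5+194.6),.014))
E
```

```text
sleeve flange top z.010 (top cam) [ 0.5672 -0.1969] body top z.040 scene [ 0.5705 -0.1986]
tip top [0.4798 0.1578] scene [0.4833 0.1575] tri [0.4808 0.1587 0.2138]
cup top [0.4813 0.1587]
sp [ 0.501  -0.1875]
bu [ 0.4334 -0.2004]
tray [ 0.615  -0.1201]
tray [ 0.6164 -0.2692]
tray [ 0.3881 -0.2716]
tray [ 0.3868 -0.1236]
```

Both cameras agree to about 3 mm. The sleeve is at (0.568,-0.198), and the rod tip triangulates to z = 0.214, which fits the given 0.215. I'll align the jaws with world y, clear of the neighbouring spacer, and go above the sleeve for a wrist view.

```bash
python3 -m pendant '[[[1,0,0,0,0,0,0.142],[1,0,0,0,0,0,0.142],[1,0,0,0,0,0,0.142],[1,2.5,-3,0,0,0,0],[1,2.5,-3,0,0,0,0],[1,2.5,-3,0,0,0,0],[1,2.5,-3,0,0,0,0],[1,2.5,-3,0,0,0,0],[1,2.5,-3,0,0,0,0],[1,2.5,-3,0,0,0,0]]]' 30; python3 -m pendant '[[[1,2.5,-3,0,0,0,0],[1,2.5,-3,0,0,0,0],[1,2.5,-3,0,0,0,0],[1,2.5,-3,0,0,0,0],[1,2.5,-3,0,0,0,0],[1,1.5,-2,0,0,0,0],[1,0,0,0,0,0,0],[1,0,0,0,0,0,0]]]' ; python3 - <<'E'
from h import *
s=bot.observe();print(s["clock"],s["tool_pos"],s["tool_rot"],s["force"])
P=wristP(); im=bot.get_image("wrist"); cv2.imwrite("pics/w1.png",im); np.save("w1.npy",P)
E
```

```text
clock: 1.1
tool_pos: [0.4338, -0.3578, 0.1977]
tool_rot: [[1.0, -0.0, -0.0], [-0.0, -1.0, 0.0], [-0.0, -0.0, -1.0]]
force: [0.8, 0.1, 0.7]
width: 0.0853
clock: 1.9
tool_pos: [0.5731, -0.1891, 0.1974]
tool_rot: [[1.0, 0.001, -0.001], [0.001, -1.0, 0.0], [-0.001, -0.0, -1.0]]
force: [0.2, 0.1, -0.4]
width: 0.0852
1.9 [ 0.5731 -0.1891  0.1974] [[ 1.      0.0006 -0.0009]
 [ 0.0006 -1.      0.    ]
 [-0.0009 -0.     -1.    ]] [ 0.2128  0.105  -0.384 ]
```

View pics/w1.png

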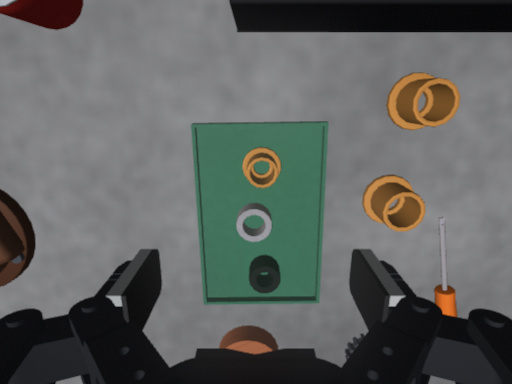

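The wrist view shows the tray, with the sleeve at (262,168) at the far end, the spacer at (254,223) and the bush at (264,272). Next is an enlarged crop of the sleeve.

```bash
python3 - <<'E'
import cv2
t=cv2.imread("pics/w1.png")
cv2.imwrite("pics/w1c.png",cv2.resize(t[135:205,225:300],None,fx=8,fy=8,interpolation=cv2.INTER_CUBIC))
E
```

```text
(no output)
```

View pics/w1c.png

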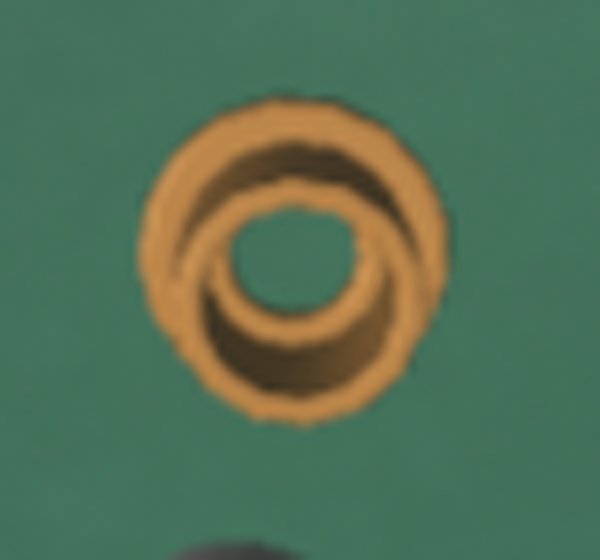

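```bash
python3 - <<'E'
from h import *
P=np.load("w1.npy")
f=lambda u,v:((u+.5)/8-.5+225,(v+.5)/8-.5+135)
print("flange",onplane(P,f(292.5,246),.010),"top",onplane(P,f(299,301),.040))
a=onplane(P,f(138,246),.01);b=onplane(P,f(447,246),.01);print("flange dia",np.linalg.norm(a-b))
E
```

```text
flange [ 0.5684 -0.1978] top [ 0.5674 -0.1981]
flange dia 0.044380722526356116
```

Diameter 44.4 mm and position (0.568,-0.198): this is the right sleeve. I'll descend to about 6 cm, check, then go on down.

```bash
python3 -m pendant '[[[1,-0.5,0.9,0,0,0,0],[1,0,0,3,0,0,0],[1,0,0,4,0,0,0],[1,0,0,4,0,0,0],[1,0,0,2.5,0,0,0],[1,0,0,0,0,0,0],[1,0,0,0,0,0,0]]]' 60;  python3 - <<'E'
from h import *
s=bot.observe();print(s["clock"],s["tool_pos"],s["tool_rot"],s["force"])
P=wristP(); im=bot.get_image("wrist"); cv2.imwrite("pics/w2.png",im); np.save("w2.npy",P)
x=P@[.568,-.198,.04,1];print(x/x[2])
E
```

```text
clock: 2.65
tool_pos: [0.5679, -0.1997, 0.0638]
tool_rot: [[1.0, -0.002, 0.0], [-0.002, -1.0, -0.001], [0.0, 0.001, -1.0]]
force: [0.3, 0.3, 1.3]
width: 0.0853
2.65 [ 0.5679 -0.1997  0.0638] [[ 1.     -0.0019  0.0002]
 [-0.0019 -1.     -0.0005]
 [ 0.0002  0.0005 -1.    ]] [0.2575 0.2552 1.3351]
[250.1678 210.4611   1.    ]
```

View pics/w2.png

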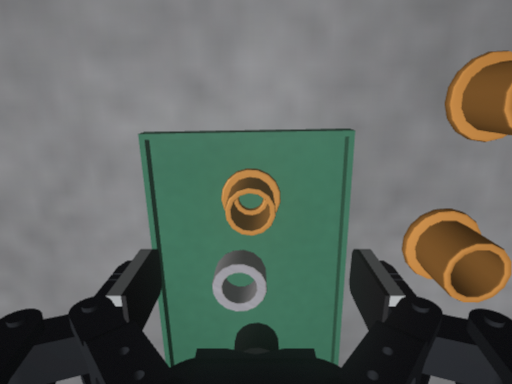

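The sleeve's top circle is at (250,211), against a predicted (250.2,210.5). I'll continue down.

```bash
python3 -m pendant '[[[1,0,-0.15,1.5,0,0,0],[1,0,0,1.5,0,0,0],[1,0,0,1.2,0,0,0],[1,0,0,0.9,0,0,0],[1,0,0,0,0,0,0],[1,0,0,0,0,0,0]]]' 60
```

```text
clock: 3.3
tool_pos: [0.5683, -0.1968, 0.0119]
tool_rot: [[1.0, -0.0, -0.0], [-0.0, -1.0, 0.0], [-0.0, -0.0, -1.0]]
force: [0.4, -0.1, -0.5]
width: 0.0854
```

```bash
python3 -m pendant '[[[0.3,0,0.1,0,0,0,0],[-0.1,0,0,0,0,0,0],[-0.3,0,0,0,0,0,0],[-1,0,0,0,0,0,0],[-1,0,0,0,0,0,0],[-1,0,0,0,0,0,0],[-1,0,0,0,0,0,0]]]' 60; python3 - <<'E'
from h import *
s=bot.observe();print(s["clock"],s["tool_pos"],s["width"],s["force"])
P=wristP(); im=bot.get_image("wrist"); cv2.imwrite("pics/w3.png",im)
E
```

```text
clock: 4.0
tool_pos: [0.5683, -0.1978, 0.0119]
tool_rot: [[1.0, -0.0, 0.0], [-0.0, -1.0, -0.0], [0.0, 0.0, -1.0]]
force: [0.0, 0.4, -0.0]
width: 0.0002
4.0 [ 0.5683 -0.1978  0.0119] 0.00019462991020618653 [ 0.0125  0.4038 -0.0482]
```

View pics/w3.png

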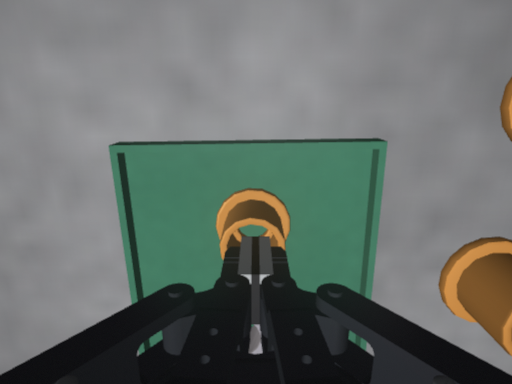

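The fingers shut to 0 without the sleeve between them. The sleeve still stands, flange at about (253,222) in this view. I'll measure where it is relative to the fingers.

```bash
python3 - <<'E'
from h import *
P=wristP()
for X in [(.568,-.198,.01),(.568,-.198,.04)]:
    x=P@[*X,1];print(X,x/x[2])
s=bot.observe()
x=P@[*s["tool_pos"],1];print("tcp px",x/x[2], s["tool_pos"])
im=cv2.imread("pics/w3.png")
cv2.imwrite("pics/w3c.png",cv2.resize(im[180:300,195:315],None,fx=5,fy=5,interpolation=cv2.INTER_CUBIC))
for n in ["scene","top"]: cv2.imwrite(f"pics/{n}1.png",bot.get_image(n))
a=cv2.imread("pics/scene1.png");cv2.imwrite("pics/scene1c.png",cv2.resize(a[190:310,110:270],None,fx=5,fy=5,interpolation=cv2.INTER_CUBIC))
E
```

```text
(0.568, -0.198, 0.01) [253.0567 223.5483   1.    ]
(0.568, -0.198, 0.04) [252.788  246.0959   1.    ]
tcp px [252.6087 224.3605   1.    ] [ 0.5683 -0.1977  0.0119]
```

View pics/w3c.png

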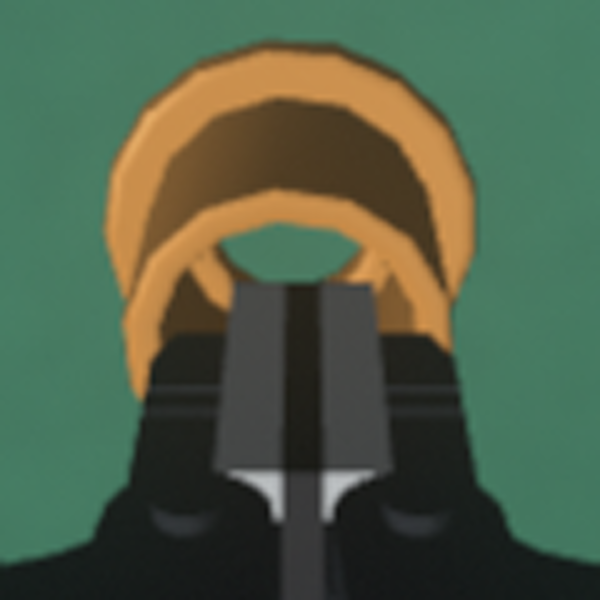

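View pics/scene1c.png

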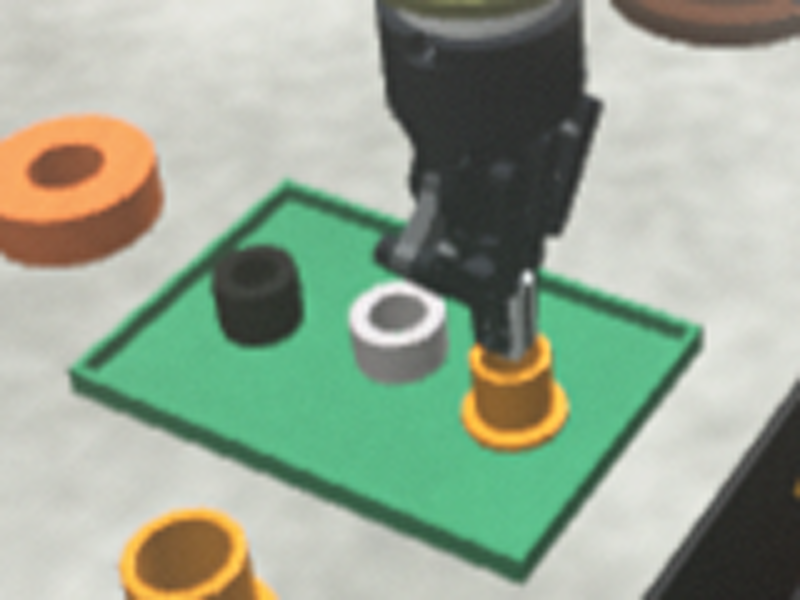

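```bash
python3 - <<'E'
from h import *
P=wristP();S=proj("scene")
def T(a,Pa,b,Pb):
    X=cv2.triangulatePoints(Pa,Pb,np.array(a,float).reshape(2,1),np.array(b,float).reshape(2,1));X=(X[:3]/X[3]).ravel()
    e=[np.linalg.norm((Q@[*X,1])[:2]/(Q@[*X,1])[2]-c) for Q,c in((Pa,a),(Pb,b))];return X,e
for b in [(515,358),(525,352)]:
    print(T((256,237),P,(b[0]/5-.4+110,b[1]/5-.4+190),S))
a=cv2.imread("pics/scene1.png");cv2.imwrite("pics/scene1d.png",cv2.resize(a[235:290,185:240],None,fx=11,fy=11,interpolation=cv2.INTER_CUBIC))
print(bot.observe()["clock"])
E
```

```text
(array([ 0.5732, -0.1997,  0.0404]), [np.float64(0.013582673279881694), np.float64(0.0023365137766589565)])
(array([ 0.5773, -0.1994,  0.0459]), [np.float64(2.931140268301169), np.float64(0.4863645970813467)])
4.15
```

View pics/scene1d.png

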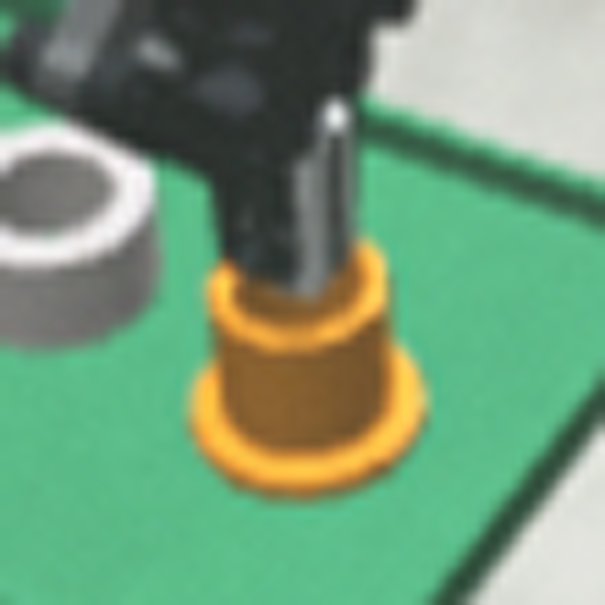

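Triangulating the shut fingertips gives z of about 0.041 while the reported TCP z is 0.012. So the tips end about 29 mm short of the nominal TCP, and they closed just above the sleeve, which hasn't moved. I trust the cameras here, since the sleeve and tip sizes and heights were consistent. I'll lift, open, go lower in guarded steps and check visually before closing.

```bash
python3 -m pendant '[[[-1,0,0,-1.5,0,0,0],[-1,0,0,-1.5,0,0,0],[-1,0,0,0,0,0,0]]]' 60; python3 - <<'E'
from h import *
s=bot.observe();print(s["clock"],s["tool_pos"],s["force"])
cv2.imwrite("pics/w4.png",bot.get_image("wrist"));cv2.imwrite("pics/scene2.png",bot.get_image("scene"))
a=cv2.imread("pics/scene2.png")[200:290,170:260];b=cv2.imread("pics/w4.png")[170:270,200:300]
cv2.imwrite("pics/m4.png",np.hstack([cv2.resize(a,(400,400),interpolation=2),cv2.resize(b,(400,400),interpolation=2)]))
E
```

```text
clock: 4.45
tool_pos: [0.5703, -0.1983, 0.0454]
tool_rot: [[1.0, -0.0, 0.005], [-0.0, -1.0, -0.002], [0.005, 0.002, -1.0]]
force: [-0.2, -0.2, -0.5]
width: 0.0002
4.45 [ 0.5703 -0.1983  0.0454] [-0.2166 -0.2064 -0.5407]
```

View pics/m4.png

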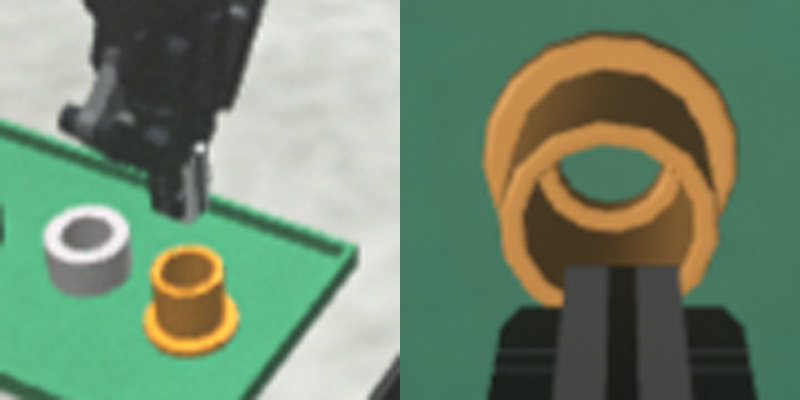

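```bash
python3 - <<'E'
from h import *
P=wristP();S=proj("scene");s=bot.observe();print(s["tool_pos"])
for b in [(180,219),(190,218),(200,214)]:
    q=(b[0]/4.444-.4+170,b[1]/4.444-.4+200)
    X=cv2.triangulatePoints(P,S,np.array((256,236.3)).reshape(2,1),np.array(q).reshape(2,1));X=(X[:3]/X[3]).ravel();print(X,X-s["tool_pos"])
    # scene ray with y plane
    M=np.c_[S[:,0],S[:,2],S[:,1]*-.198+S[:,3]];x=np.linalg.solve(M,[*q,1]);print("  y-plane x,z",x[:2]/x[2])
E
```

```text
[ 0.5689 -0.198   0.043 ]
[ 0.572  -0.2005  0.0729] [ 0.0031 -0.0024  0.0299]
  y-plane x,z [0.5682 0.0706]
[ 0.5756 -0.1999  0.0756] [ 0.0067 -0.0019  0.0326]
  y-plane x,z [0.5739 0.0735]
[ 0.5796 -0.1995  0.0801] [ 0.0107 -0.0015  0.0371]
  y-plane x,z [0.5796 0.0783]
```

The offset is confirmed: the tips are about 30 mm behind the reported TCP. I'll open and go down in steps, watching the force.

```bash
python3 -m pendant '[[[1,0,0,0,0,0,0],[1,0,0,0,0,0,0],[1,0,0,0,0,0,0],[1,0,0,0,0,0,0],[1,0,0,0,0,0,0],[1,0,0,1.5,0,0,0],[1,0,0,1.5,0,0,0],[1,0,0,0.8,0,0,0],[1,0,0,0,0,0,0]]]' 60; python3 -m pendant '[[[1,0,0,0.8,0,0,0],[1,0,0,0.5,0,0,0],[1,0,0,0.5,0,0,0],[1,0,0,0,0,0,0],[1,0,0,0,0,0,0]]]' 60; python3 - <<'E'
from h import *
s=bot.observe();print(s["clock"],s["tool_pos"],s["force"])
cv2.imwrite("pics/w5.png",bot.get_image("wrist"));cv2.imwrite("pics/scene3.png",bot.get_image("scene"))
a=cv2.imread("pics/scene3.png")[200:290,170:260];b=cv2.imread("pics/w5.png")[170:370,150:350]
cv2.imwrite("pics/m5.png",np.hstack([cv2.resize(a,(400,400),interpolation=2),cv2.resize(b,(400,400),interpolation=2)]))
E
```

```text
clock: 5.45
tool_pos: [0.5668, -0.1973, 0.0016]
tool_rot: [[1.0, -0.0, -0.003], [-0.0, -1.0, 0.001], [-0.003, -0.001, -1.0]]
force: [-1.1, -0.3, 0.8]
width: 0.0851
clock: 5.95
tool_pos: [0.5683, -0.1978, -0.014]
tool_rot: [[1.0, -0.0, 0.0], [-0.0, -1.0, -0.0], [0.0, 0.0, -1.0]]
force: [-0.3, -0.5, 0.5]
width: 0.0855
5.95 [ 0.5683 -0.1978 -0.014 ] [-0.2762 -0.5146  0.5133]
```

View pics/m5.png

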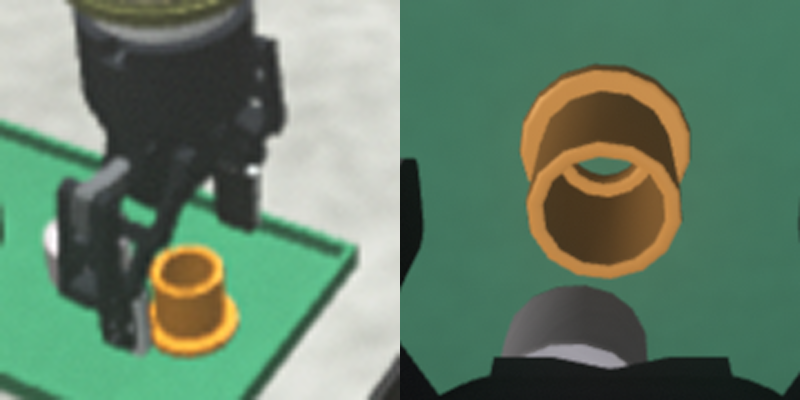

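```bash
python3 - <<'E'
from h import *
S=proj("scene")
for b,y in [((138,353),-.241),((148,350),-.241),((255,228),-.155)]:
    q=(b[0]/4.444-.4+170,b[1]/4.444-.4+200)
    M=np.c_[S[:,0],S[:,2],S[:,1]*y+S[:,3]];x=np.linalg.solve(M,[*q,1]);print(b,"x,z",x[:2]/x[2])
E
```

```text
(138, 353) x,z [0.5705 0.025 ]
(148, 350) x,z [0.5764 0.0297]
(255, 228) x,z [0.5805 0.0364]
```

The open tips are at z of about 0.027 and will swing down by about 9 mm as they close. I'll go 2 mm lower and close gently.

```bash
python3 -m pendant '[[[1,0,0,0.2,0,0,0],[0.3,0,0,0,0,0,0],[0,0,0,0,0,0,0],[-0.3,0,0,0,0,0,0],[-1,0,0,0,0,0,0],[-1,0,0,0,0,0,0],[-1,0,0,0,0,0,0],[-1,0,0,0,0,0,0]]]' 60; python3 - <<'E'
from h import *
s=bot.observe();print(s["clock"],s["tool_pos"],s["width"],s["force"])
cv2.imwrite("pics/w6.png",bot.get_image("wrist"));cv2.imwrite("pics/scene4.png",bot.get_image("scene"))
a=cv2.imread("pics/scene4.png")[200:290,170:260];b=cv2.imread("pics/w6.png")[170:370,150:350]
cv2.imwrite("pics/m6.png",np.hstack([cv2.resize(a,(400,400),interpolation=2),cv2.resize(b,(400,400),interpolation=2)]))
E
```

```text
clock: 6.85
tool_pos: [0.5686, -0.1979, -0.0157]
tool_rot: [[1.0, -0.0, 0.001], [-0.0, -1.0, -0.0], [0.001, 0.0, -1.0]]
force: [-1.4, -0.1, 6.2]
width: 0.0319
6.85 [ 0.5686 -0.1979 -0.0157] 0.03189152158325587 [-1.4422 -0.1046  6.1736]
```

View pics/m6.png

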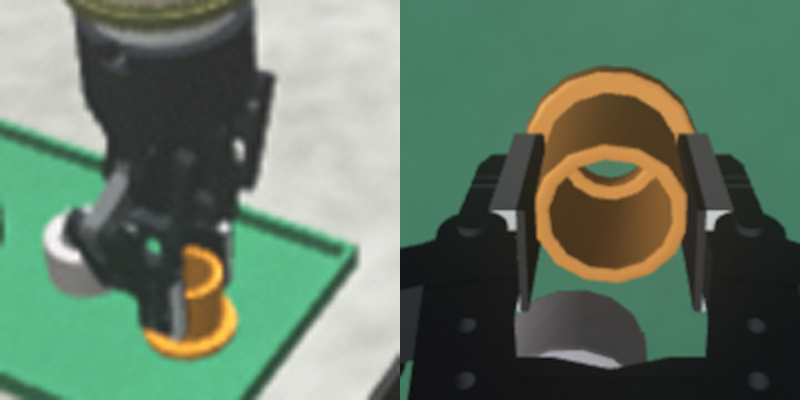

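It's gripped: width 32 mm, pads on the body above the flange. Now the lift.

```bash
python3 -m pendant '[[[-1,0,0,-0.5,0,0,0],[-1,0,0,-1.5,0,0,0],[-1,0,0,-3,0,0,0],[-1,0,0,-4,0,0,0],[-1,0,0,-4,0,0,0],[-1,0,0,-4,0,0,0],[-1,0,0,-4,0,0,0],[-1,0,0,-2.5,0,0,0],[-1,0,0,0,0,0,0],[-1,0,0,0,0,0,0]]]' 60; python3 - <<'E'
from h import *
s=bot.observe();print(s["clock"],s["tool_pos"],s["width"],s["force"])
np.save("w7.npy",wristP());cv2.imwrite("pics/w7.png",bot.get_image("wrist"));cv2.imwrite("pics/scene5.png",bot.get_image("scene"))
a=cv2.imread("pics/scene5.png")[100:240,150:290];b=cv2.imread("pics/w7.png")[170:320,180:330]
cv2.imwrite("pics/m7.png",np.hstack([cv2.resize(a,(400,400),interpolation=2),cv2.resize(b,(400,400),interpolation=2)]))
E
```

```text
clock: 7.95
tool_pos: [0.5681, -0.1977, 0.2194]
tool_rot: [[1.0, -0.0, 0.001], [-0.0, -1.0, -0.0], [0.001, 0.0, -1.0]]
force: [-0.6, 0.9, -1.8]
width: 0.0317
7.95 [ 0.5681 -0.1977  0.2194] 0.031703555357280755 [-0.5956  0.8571 -1.82  ]
```

View pics/m7.png

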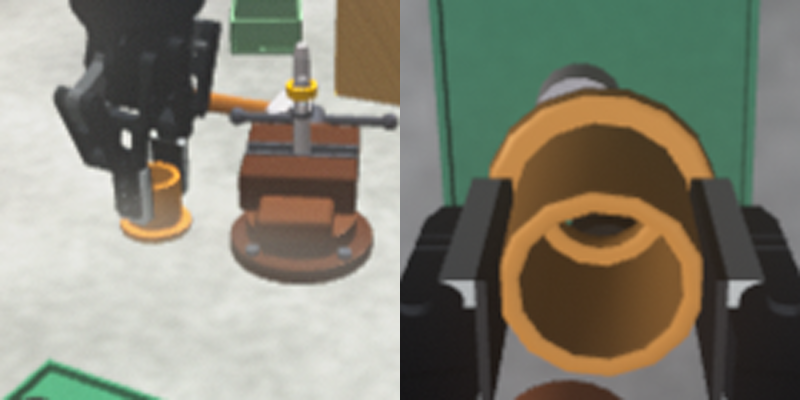

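The sleeve is upright in the gripper. I'll move to about 6 cm short of the rod so that the wrist camera sees the tip ahead of the sleeve.

```bash
python3 -m pendant '[[[-1,-1,-2,-1,0,0,0],[-1,-1.4,-3.2,0,0,0,0],[-1,-1.4,-3.2,0,0,0,0],[-1,-1.4,-3.2,0,0,0,0],[-1,-1.4,-3.2,0,0,0,0],[-1,-1.4,-3.2,0,0,0,0],[-1,-1.4,-3.2,0,0,0,0],[-1,-1.4,-3.2,0,0,0,0],[-1,-1.4,-3.2,0,0,0,0],[-1,-1.4,-3.2,0,0,0,0]]]' 60; python3 -m pendant '[[[-1,-1.1,-3,0,0,0,0],[-1,0,-1.8,0,0,0,0],[-1,0,0,0,0,0,0],[-1,0,0,0,0,0,0],[-1,0,0,0,0,0,0]]]' 60; python3 - <<'E'
from h import *
s=bot.observe();print(s["clock"],s["tool_pos"],s["tool_rot"],s["width"],s["force"])
P=wristP();np.save("w8.npy",P);cv2.imwrite("pics/w8.png",bot.get_image("wrist"))
x=P@[.481,.1585,.215,1];print(x/x[2])
E
```

```text
clock: 9.05
tool_pos: [0.4308, 0.1112, 0.2278]
tool_rot: [[1.0, -0.0, -0.002], [-0.0, -1.0, -0.001], [-0.002, 0.001, -1.0]]
force: [0.1, 0.1, -1.9]
width: 0.0317
clock: 9.55
tool_pos: [0.4213, 0.1571, 0.2283]
tool_rot: [[1.0, -0.002, -0.001], [-0.002, -1.0, -0.0], [-0.001, 0.0, -1.0]]
force: [0.7, 0.4, -1.3]
width: 0.0319
9.55 [0.4213 0.1571 0.2283] [[ 1.     -0.0017 -0.0012]
 [-0.0017 -1.     -0.0005]
 [-0.0012  0.0005 -1.    ]] 0.031931134392377394 [ 0.6747  0.4427 -1.3076]
[249.8307 119.2408   1.    ]
```

View pics/w8.png

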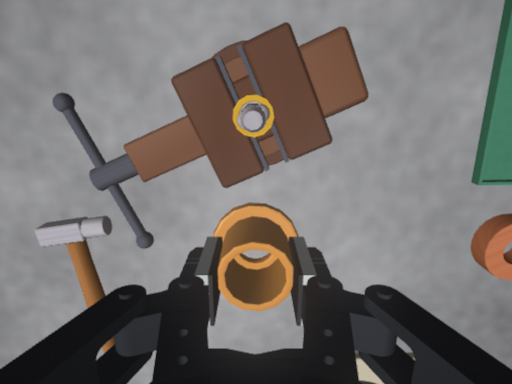

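The rod tip shows at about (252,119), against a predicted (249.8,119.2). The yellow cup is around it and the sleeve is at the bottom. I'll enlarge both.

```bash
python3 - <<'E'
import cv2,numpy as np
t=cv2.imread("pics/w8.png")
a=cv2.resize(t[90:145,225:280],(400,400),interpolation=cv2.INTER_CUBIC)
b=cv2.resize(t[200:315,198:313],(400,400),interpolation=cv2.INTER_CUBIC)
cv2.imwrite("pics/m8.png",np.hstack([a,b]))
E
```

```text
(no output)
```

View pics/m8.png

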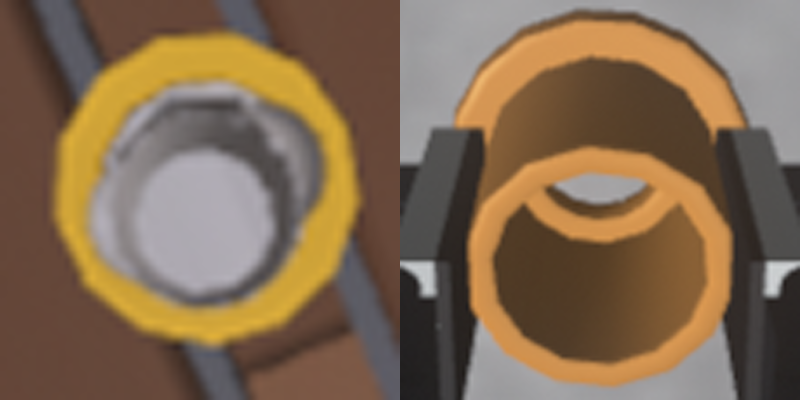

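```bash
python3 - <<'E'
from h import *
P=np.load("w8.npy"); s=bot.observe()["tool_pos"]
tip=onplane(P,(252.5,120.0),.215); print("tip",tip)
l=onplane(P,(225+132/7.27-.4,120),.215);r=onplane(P,(225+275/7.27-.4,120),.215);print("tip dia",l,r,np.linalg.norm(l-r))
z=s[2]+.0197+.036
for zz in (z-.004,z,z+.004):
  st=onplane(P,(254.86,276.1),zz);l=onplane(P,(198+68/3.478-.36,276.1),zz);r=onplane(P,(198+330/3.478-.36,276.1),zz)
  print("sleeve top",zz,st,st-s[:2],"dia",np.linalg.norm(l-r))
zf=z-.030
for zz in(zf-.004,zf,zf+.004):
  l=onplane(P,(198+55/3.478-.36,200+120/3.478),zz);r=onplane(P,(198+347/3.478-.36,200+120/3.478),zz);t=onplane(P,(255,200+12/3.478-.36),zz)
  print("flange",zz,(l+r)/2-s[:2],np.linalg.norm(l-r),"front x",t[0]-.0225-s[0])
E
```

```text
tip [0.4806 0.157 ]
tip dia [0.4806 0.1626] [0.4806 0.1512] 0.011334218505554819
sleeve top 0.28014316086463315 [0.4183 0.1558] [-0.0031 -0.0013] dia 0.033132732966207876
sleeve top 0.28414316086463315 [0.4207 0.1558] [-0.0007 -0.0013] dia 0.03207548572616131
sleeve top 0.28814316086463315 [0.4232 0.1558] [ 0.0018 -0.0013] dia 0.0310182384861147
flange 0.2501431608646332 [ 0.0032 -0.0016] 0.043893443449010125 front x -0.0019277711793413976
flange 0.2541431608646332 [ 0.005  -0.0016] 0.04276329578648733 front x -0.0005670314270111443
flange 0.2581431608646332 [ 0.0068 -0.0016] 0.041633148123964514 front x 0.0007937083253192201
```

The tip measures 11.3 mm across at (0.4806,0.157). The sleeve axis needs to move about +60 mm in x and +1.1 mm in y. The wrist measurement and the other cameras agree on that.

```bash
python3 -m pendant '[[[-1,1.5,-0.11,0,0,0,0],[-1,2,0,0,0,0,0],[-1,2,0,0,0,0,0],[-1,0.5,0,0,0,0,0],[-1,0,0,0,0,0,0],[-1,0,0,0,0,0,0],[-1,0,0,0,0,0,0],[-1,0,0,0,0,0,0]]]' 60; python3 - <<'E'
from h import *
s=bot.observe();print(s["clock"],s["tool_pos"],s["tool_rot"],s["width"],s["force"],s["torque"])
P=wristP();np.save("w9.npy",P);t=bot.get_image("wrist");cv2.imwrite("pics/w9.png",t)
q=bot.get_image("scene");cv2.imwrite("pics/scene9.png",q);p=bot.get_image("top");cv2.imwrite("pics/top9.png",p)
a=cv2.resize(q[60:180,200:320],(400,400),interpolation=cv2.INTER_CUBIC)
b=cv2.resize(t[200:315,198:313],(400,400),interpolation=cv2.INTER_CUBIC)
cv2.imwrite("pics/m9.png",np.hstack([a,b]))
E
```

```text
clock: 10.4
tool_pos: [0.4809, 0.1594, 0.2291]
tool_rot: [[1.0, 0.0, 0.001], [0.0, -1.0, -0.0], [0.001, 0.0, -1.0]]
force: [0.1, -0.5, -1.8]
width: 0.0316
10.4 [0.4809 0.1594 0.2291] [[ 1.      0.0001  0.0005]
 [ 0.0001 -1.     -0.0004]
 [ 0.0005  0.0004 -1.    ]] 0.031560161306889135 [ 0.0688 -0.4706 -1.7739] [-0.0009 -0.0278 -0.0094]
```

View pics/m9.png

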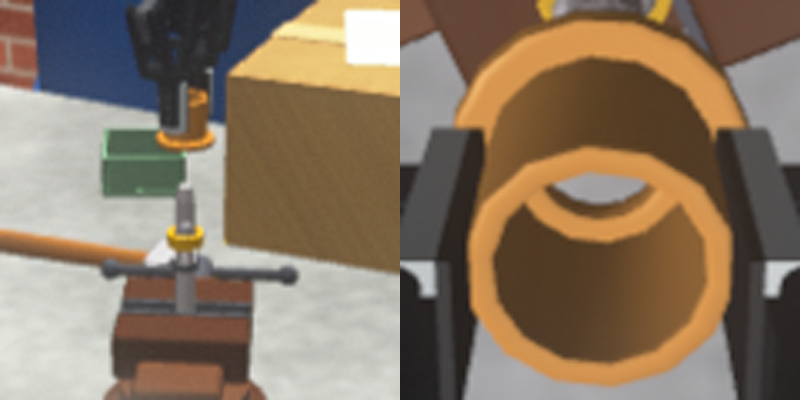

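```bash
python3 - <<'E'
from h import *
s=bot.observe();print(s["clock"],s["tool_pos"],s["tool_rot"][0,1])
t,q=cv2.imread("pics/top9.png"),cv2.imread("pics/scene9.png")
print(proj("top")@[*s["tool_pos"][:2],.25,1]/(proj("top")@[*s["tool_pos"][:2],.25,1])[2])
a=cv2.resize(q[85:145,225:285],(400,400),interpolation=cv2.INTER_CUBIC)
b=cv2.resize(t[215:295,95:175],(400,400),interpolation=cv2.INTER_CUBIC)
cv2.imwrite("pics/m10.png",np.hstack([a,b]))
S=proj("scene")
for X in [(*s["tool_pos"][:2],.249),(.4808,.158,.215)]:
    x=S@[*X,1];x/=x[2];print(x,(x[:2]-[225,85]+.4)*400/60)
E
```

```text
10.55 [0.4812 0.1593 0.2291] -7.928224251602512e-05
[133.1625 250.8704   1.    ]
[254.8317 101.9155   1.    ] [201.5447 115.4365]
[254.4531 114.763    1.    ] [199.0206 201.0867]
```

View pics/m10.png

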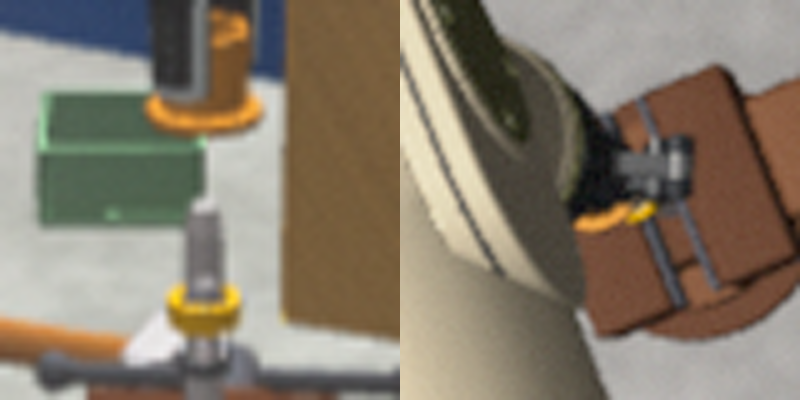

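In the scene view the flange centre (x ≈ 204.5) and the tip (x ≈ 204) line up. The wrist estimate suggests -0.5 mm in y. I'll make that small correction, descend to just over the tip and check.

```bash
python3 -m pendant '[[[-1,0,0.06,1,0,0,0],[-1,0,0,1,0,0,0],[-1,0,0,1,0,0,0],[-1,0,0,0.3,0,0,0],[-1,0,0,0,0,0,0],[-1,0,0,0,0,0,0],[-1,0,0,0,0,0,0]]]' 60; python3 - <<'E'
from h import *
s=bot.observe();print(s["clock"],s["tool_pos"],s["width"],s["force"],s["torque"])
t=bot.get_image("wrist");cv2.imwrite("pics/w11.png",t)
q=bot.get_image("scene");cv2.imwrite("pics/scene11.png",q)
a=cv2.resize(q[85:145,225:285],(400,400),interpolation=cv2.INTER_CUBIC)
b=cv2.resize(t[200:315,198:313],(400,400),interpolation=cv2.INTER_CUBIC)
cv2.imwrite("pics/m11.png",np.hstack([a,b]))
E
```

```text
clock: 11.25
tool_pos: [0.4815, 0.1589, 0.1963]
tool_rot: [[1.0, -0.0, 0.001], [-0.0, -1.0, 0.0], [0.001, -0.0, -1.0]]
force: [0.4, 0.7, -2.0]
width: 0.0314
11.25 [0.4815 0.1589 0.1963] 0.03140137027491383 [ 0.4127  0.7121 -2.0356] [-0.0415  0.0217 -0.018 ]
```

View pics/m11.png

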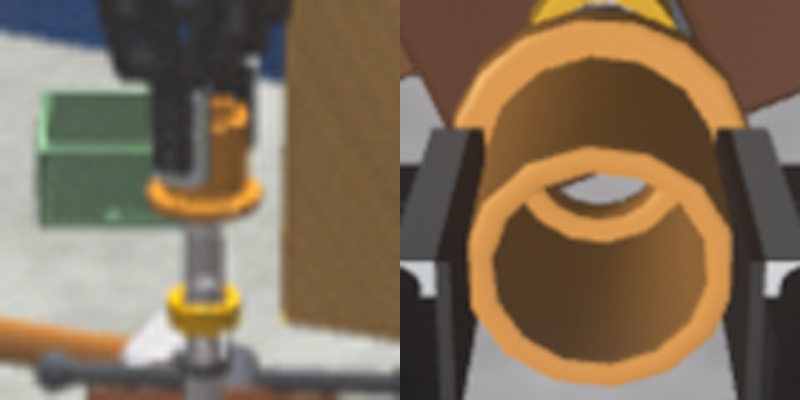

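```bash
python3 -m pendant '[[[-1,0,0,0.25,0,0,0],[-1,0,0,0.25,0,0,0],[-1,0,0,0,0,0,0]]]' 60;python3 -m pendant '[[[-1,0,0,0.2,0,0,0],[-1,0,0,0.2,0,0,0],[-1,0,0,0,0,0,0]]]' 60; python3 - <<'E'
from h import *
s=bot.observe();print(s["clock"],s["tool_pos"],s["width"],s["force"],s["torque"])
t=bot.get_image("wrist");cv2.imwrite("pics/w12.png",t)
cv2.imwrite("pics/m12.png",cv2.resize(t[200:315,198:313],(500,500),interpolation=cv2.INTER_CUBIC))
E
```

```text
clock: 11.65
tool_pos: [0.4811, 0.1587, 0.1904]
tool_rot: [[1.0, -0.0, -0.001], [-0.0, -1.0, -0.0], [-0.001, 0.0, -1.0]]
force: [0.1, 0.2, -1.4]
width: 0.0317
clock: 11.95
tool_pos: [0.4811, 0.1587, 0.1865]
tool_rot: [[1.0, -0.0, -0.0], [-0.0, -1.0, -0.0], [-0.0, 0.0, -1.0]]
force: [-1.4, 0.1, -2.0]
width: 0.0318
11.95 [0.4811 0.1587 0.1865] 0.031800509155402716 [-1.4382  0.0569 -2.0309] [-0.0095 -0.042   0.0441]
```

View pics/m12.png

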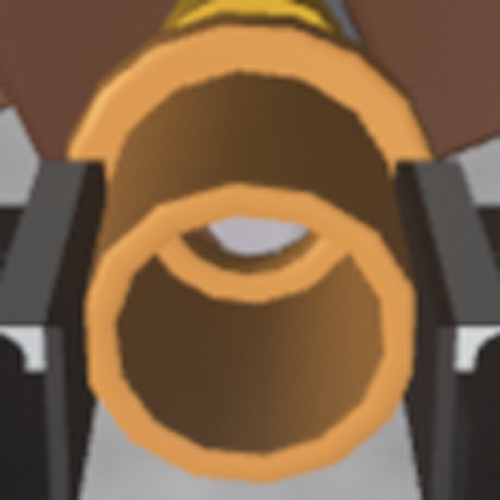

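```bash
python3 - <<'E'
import cv2
t=cv2.imread("pics/w12.png")
cv2.imwrite("pics/m13.png",cv2.resize(t[240:276,226:286],(780,468),interpolation=cv2.INTER_CUBIC))
E
```

```text
(no output)
```

View pics/m13.png

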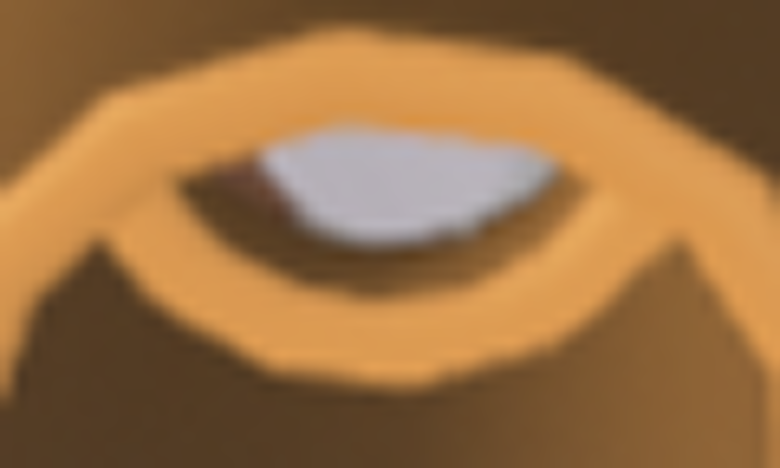

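The rod tip is inside the bore, about 0.5 mm to the right (tool +y). I'll estimate the cup height from w8 for expectation, then correct and continue.

```bash
python3 - <<'E'
from h import *
P=np.load("w8.npy");S=proj("scene")
for z in (.15,.16,.165,.17,.175,.18,.185,.19):
    x=P@[.4806,.157,z,1];y=S@[.4813,.1583,z,1];print(z,(x/x[2])[:2],(y/y[2])[:2])
E
python3 -m pendant '[[[-1,0,0.04,0.1,0,0,0],[-1,0,0,0.2,0,0,0],[-1,0,0,0.2,0,0,0],[-1,0,0,0,0,0,0]]]' 60
```

```text
0.15 [252.9408 113.4891] [254.6566 137.762 ]
0.16 [252.8806 114.2637] [254.6598 134.3276]
0.165 [252.8486 114.6748] [254.6615 132.5965]
0.17 [252.8153 115.103 ] [254.6631 130.856 ]
0.175 [252.7806 115.5495] [254.6648 129.1062]
0.18 [252.7443 116.0153] [254.6664 127.3468]
0.185 [252.7065 116.5019] [254.6681 125.5778]
0.19 [252.6669 117.0107] [254.6697 123.7992]
clock: 12.4
tool_pos: [0.4811, 0.1583, 0.1815]
tool_rot: [[1.0, -0.0, -0.0], [-0.0, -1.0, -0.0], [-0.0, 0.0, -1.0]]
force: [0.0, -0.3, -1.3]
width: 0.0318
```

The cup top is at about z = 0.176, so the ball centres should be near 0.181, and the first 4 N is expected around TCP z ≈ 0.165. I'll continue with smaller steps.

```bash
python3 -m pendant '[[[-1,0,0,0.2,0,0,0],[-1,0,0,0.2,0,0,0],[-1,0,0,0.2,0,0,0],[-1,0,0,0,0,0,0]]]' 60 | grep -v rot; python3 -m pendant '[[[-1,0,0,0.1,0,0,0],[-1,0,0,0.1,0,0,0],[-1,0,0,0,0,0,0]]]' | grep -v rot;python3 -m pendant '[[[-1,0,0,0.1,0,0,0],[-1,0,0,0,0,0,0]]]' | grep -v rot
```

```text
clock: 12.8
tool_pos: [0.4811, 0.1583, 0.1755]
force: [-0.8, -0.7, -1.4]
width: 0.0317
clock: 13.1
tool_pos: [0.4813, 0.1583, 0.1738]
force: [0.0, 0.1, -1.6]
width: 0.032
clock: 13.3
tool_pos: [0.4813, 0.1583, 0.1728]
force: [-0.4, -0.3, -1.0]
width: 0.0318
```

```bash
for i in 1 ; do python3 -m pendant '[[[-1,0,0,0.1,0,0,0],[-1,0,0,0,0,0,0]]]' | grep -v rot; python3 -m pendant '[[[-1,0,0,0.1,0,0,0],[-1,0,0,0,0,0,0]]]' | grep -v rot; python3 -m pendant '[[[-1,0,0,0.1,0,0,0],[-1,0,0,0,0,0,0]]]' | grep -v rot;done
```

```text
clock: 13.5
tool_pos: [0.4813, 0.1583, 0.1718]
force: [0.4, -0.3, -1.6]
width: 0.0317
clock: 13.7
tool_pos: [0.4813, 0.1583, 0.1708]
force: [0.6, 0.8, -2.0]
width: 0.0316
clock: 13.9
tool_pos: [0.4813, 0.1583, 0.1698]
force: [0.7, -0.8, -1.6]
width: 0.0322
```

```bash
 python3 -m pendant '[[[-1,0,0,0.1,0,0,0],[-1,0,0,0,0,0,0]]]' | grep -v rot; python3 -m pendant '[[[-1,0,0,0.1,0,0,0],[-1,0,0,0,0,0,0]]]' | grep -v rot
```

```text
clock: 14.1
tool_pos: [0.4813, 0.1583, 0.1688]
force: [0.1, 0.0, -1.6]
width: 0.0319
clock: 14.3
tool_pos: [0.4813, 0.1583, 0.1678]
force: [-0.6, 0.1, -1.9]
width: 0.0318
```

```bash
 python3 -m pendant '[[[-1,0,0,0.1,0,0,0],[-1,0,0,0,0,0,0]]]' | grep -v rot; python3 -m pendant '[[[-1,0,0,0.1,0,0,0],[-1,0,0,0,0,0,0]]]' | grep -v rot; python3 -m pendant '[[[-1,0,0,0.1,0,0,0],[-1,0,0,0,0,0,0]]]' | grep -v rot
```

```text
clock: 14.5
tool_pos: [0.4813, 0.1583, 0.1668]
force: [0.1, -0.5, -2.0]
width: 0.0318
clock: 14.7
tool_pos: [0.4814, 0.1584, 0.166]
force: [0.8, 0.0, -0.2]
width: 0.032
clock: 14.9
tool_pos: [0.4816, 0.1585, 0.1653]
force: [-0.1, -0.4, 4.1]
width: 0.032
```

The first 4 N came at TCP z ≈ 0.1655, as predicted. The click should be done around TCP z ≈ 0.1525. I'll keep to 1 mm steps.

```bash
 python3 -m pendant '[[[-1,0,0,0.1,0,0,0],[-1,0,0,0,0,0,0]]]' | grep -v rot; python3 -m pendant '[[[-1,0,0,0.1,0,0,0],[-1,0,0,0,0,0,0]]]' | grep -v rot
```

```text
clock: 15.1
tool_pos: [0.4819, 0.1586, 0.1647]
force: [0.3, -0.2, 6.6]
width: 0.032
clock: 15.3
tool_pos: [0.4819, 0.1586, 0.1635]
force: [1.3, 0.3, 3.6]
width: 0.032
```

```bash
 python3 -m pendant '[[[-1,0,0,0.1,0,0,0],[-1,0,0,0,0,0,0]]]' | grep -v rot; python3 -m pendant '[[[-1,0,0,0.1,0,0,0],[-1,0,0,0,0,0,0]]]' | grep -v rot
```

```text
clock: 15.5
tool_pos: [0.4815, 0.1584, 0.1619]
force: [2.0, 0.5, -0.5]
width: 0.0316
clock: 15.7
tool_pos: [0.4812, 0.1583, 0.1604]
force: [2.2, 1.5, -2.9]
width: 0.0317
```

```bash
 python3 -m pendant '[[[-1,0,0,0.1,0,0,0],[-1,0,0,0,0,0,0]]]' | grep -v rot; python3 -m pendant '[[[-1,0,0,0.1,0,0,0],[-1,0,0,0,0,0,0]]]' | grep -v rot
```

```text
clock: 15.9
tool_pos: [0.4811, 0.1582, 0.1595]
force: [1.8, 0.3, -3.3]
width: 0.0317
clock: 16.1
tool_pos: [0.4812, 0.1583, 0.1586]
force: [1.7, 0.8, -3.0]
width: 0.0316
```

```bash
 python3 -m pendant '[[[-1,0,0,0.1,0,0,0],[-1,0,0,0,0,0,0]]]' | grep -v rot; python3 -m pendant '[[[-1,0,0,0.1,0,0,0],[-1,0,0,0,0,0,0]]]' | grep -v rot
```

```text
clock: 16.3
tool_pos: [0.4812, 0.1583, 0.1576]
force: [2.4, 0.5, -3.9]
width: 0.0317
clock: 16.5
tool_pos: [0.4812, 0.1583, 0.1567]
force: [1.2, 1.1, -3.1]
width: 0.0314
```

```bash
 python3 -m pendant '[[[-1,0,0,0.1,0,0,0],[-1,0,0,0,0,0,0]]]' | grep -v rot; python3 -m pendant '[[[-1,0,0,0.05,0,0,0],[-1,0,0,0,0,0,0]]]' | grep -v rot
```

```text
clock: 16.7
tool_pos: [0.4812, 0.1583, 0.1556]
force: [1.6, 1.0, -5.3]
width: 0.0318
clock: 16.9
tool_pos: [0.4813, 0.1583, 0.1553]
force: [1.7, 0.7, -4.0]
width: 0.0316
```

```bash
 python3 -m pendant '[[[-1,0,0,0.05,0,0,0],[-1,0,0,0,0,0,0]]]' | grep -v rot; python3 -m pendant '[[[-1,0,0,0.05,0,0,0],[-1,0,0,0,0,0,0]]]' | grep -v rot
```

```text
clock: 17.1
tool_pos: [0.4812, 0.1583, 0.1548]
force: [1.5, -0.2, -4.2]
width: 0.0318
clock: 17.3
tool_pos: [0.4813, 0.1583, 0.1542]
force: [1.9, 0.8, -4.4]
width: 0.0319
```

```bash
 python3 -m pendant '[[[-1,0,0,0.05,0,0,0],[-1,0,0,0,0,0,0]]]' | grep -v rot; python3 -m pendant '[[[-1,0,0,0.05,0,0,0],[-1,0,0,0,0,0,0]]]' | grep -v rot
```

```text
clock: 17.5
tool_pos: [0.4812, 0.1583, 0.1537]
force: [2.4, 1.2, -5.4]
width: 0.0315
clock: 17.7
tool_pos: [0.4813, 0.1583, 0.1533]
force: [1.5, 0.9, -4.2]
width: 0.0315
```

```bash
 python3 -m pendant '[[[-1,0,0,0.05,0,0,0],[-1,0,0,0,0,0,0]]]' | grep -v rot; python3 -m pendant '[[[-1,0,0,0.05,0,0,0],[-1,0,0,0,0,0,0]]]' | grep -v rot
```

```text
clock: 17.9
tool_pos: [0.4813, 0.1583, 0.153]
force: [0.1, 0.6, -2.3]
width: 0.0318
clock: 18.1
tool_pos: [0.4813, 0.1584, 0.1526]
force: [-1.5, -0.7, 1.2]
width: 0.0317
```

Pull has turned to push (net about +2.8 N) after 13 mm of travel. One more half millimetre should show only the spring.

```bash
 python3 -m pendant '[[[-1,0,0,0.05,0,0,0],[-1,0,0,0,0,0,0]]]' | grep -v rot; python3 -m pendant '[[[-1,0,0,0,0,0,0],[-1,0,0,0,0,0,0]]]' | grep -v rot
```

```text
clock: 18.3
tool_pos: [0.4814, 0.1584, 0.1521]
force: [-1.4, -1.0, 3.0]
width: 0.0314
clock: 18.5
tool_pos: [0.4814, 0.1584, 0.152]
force: [-1.4, -1.3, 2.5]
width: 0.0315
```

Net about 4.5 N, spring only: the click is done. I'll ease the grip to 20 N, open and look before withdrawing.

```bash
 python3 -m pendant '[[[-1,0,0,0,0,0,0],[-1,0,0,0,0,0,0]]]' 20 | grep -v rot; python3 -m pendant '[[[0.1,0,0,0,0,0,0],[0.5,0,0,0,0,0,0],[1,0,0,0,0,0,0],[1,0,0,0,0,0,0],[1,0,0,0,0,0,0],[1,0,0,0,0,0,0]]]' | grep -v rot;  python3 - <<'E'
from h import *
s=bot.observe();print(s["clock"],s["tool_pos"],s["width"],s["force"])
t=bot.get_image("wrist");cv2.imwrite("pics/w20.png",t)
q=bot.get_image("scene");cv2.imwrite("pics/scene20.png",q)
a=cv2.resize(q[85:145,225:285],(400,400),interpolation=cv2.INTER_CUBIC)
b=cv2.resize(t[180:330,180:330],(400,400),interpolation=cv2.INTER_CUBIC)
cv2.imwrite("pics/m20.png",np.hstack([a,b]))
E
```

```text
clock: 18.7
tool_pos: [0.4814, 0.1583, 0.152]
force: [-1.3, -0.4, 3.4]
width: 0.0321
clock: 19.3
tool_pos: [0.4813, 0.1584, 0.1519]
force: [-0.2, -0.0, 0.7]
width: 0.0853
19.3 [0.4813 0.1584 0.1519] 0.08533582276327724 [-0.2271 -0.0046  0.7079]
```

View pics/m20.png

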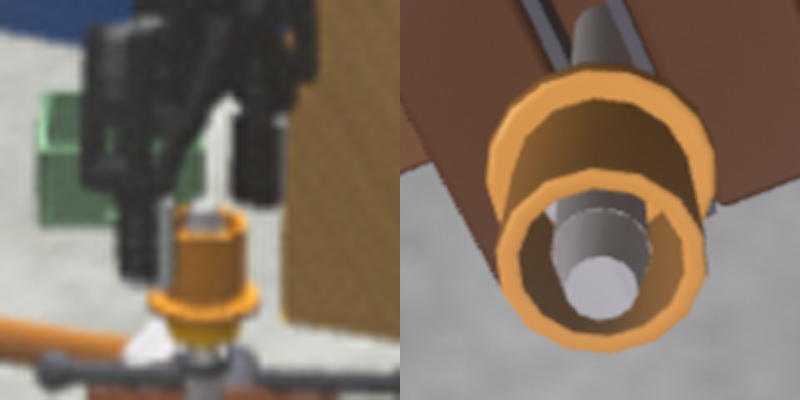

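The sleeve stays down and the fingers are clear. I'll withdraw straight up, then check.

```bash
 python3 -m pendant '[[[1,0,0,-1,0,0,0],[1,0,0,-2,0,0,0],[1,0,0,-3,0,0,0],[1,0,0,-3,0,0,0],[1,0,0,-3,0,0,0],[1,0,0,-1,0,0,0],[1,0,0,0,0,0,0]]]' | grep -v rot; python3 -m pendant '[[[1,-3,0,0,0,0,0],[1,-3,0,0,0,0,0],[1,0,0,0,0,0,0],[1,0,0,0,0,0,0],[1,0,0,0,0,0,0]]]' | grep -v rot;  python3 - <<'E'
from h import *
s=bot.observe();print(s["clock"],s["tool_pos"],s["width"],s["force"])
P=wristP();np.save("w21.npy",P)
t=bot.get_image("wrist");cv2.imwrite("pics/w21.png",t)
q=bot.get_image("scene");cv2.imwrite("pics/scene21.png",q)
a=cv2.resize(q[85:145,225:285],(400,400),interpolation=cv2.INTER_CUBIC)
b=cv2.resize(t[60:210,180:330],(400,400),interpolation=cv2.INTER_CUBIC)
cv2.imwrite("pics/m21.png",np.hstack([a,b]))
S=proj("scene")
for z in(.165,.168,.17,.172,.175,.18,.2,.203,.206,.21,.215):
    y=S@[.4813,.1583,z,1];y=(y/y[2])[:2];print(z,(y-[225,85]+.4)*400/60)
E
```

```text
clock: 20.1
tool_pos: [0.482, 0.1587, 0.2836]
force: [0.0, -0.0, -1.3]
width: 0.0854
clock: 20.6
tool_pos: [0.4216, 0.158, 0.2812]
force: [-0.1, -0.5, -0.2]
width: 0.0853
20.6 [0.4216 0.158  0.2812] 0.08529731859500404 [-0.1395 -0.4685 -0.2379]
0.165 [200.4098 319.9765]
0.168 [200.4163 313.0222]
0.17 [200.4207 308.3735]
0.172 [200.4251 303.7148]
0.175 [200.4317 296.7077]
0.18 [200.4427 284.9786]
0.2 [200.4875 237.4179]
0.203 [200.4943 230.1935]
0.206 [200.5011 222.9453]
0.21 [200.5103 213.2436]
0.215 [200.5217 201.0561]
```

View pics/m21.png

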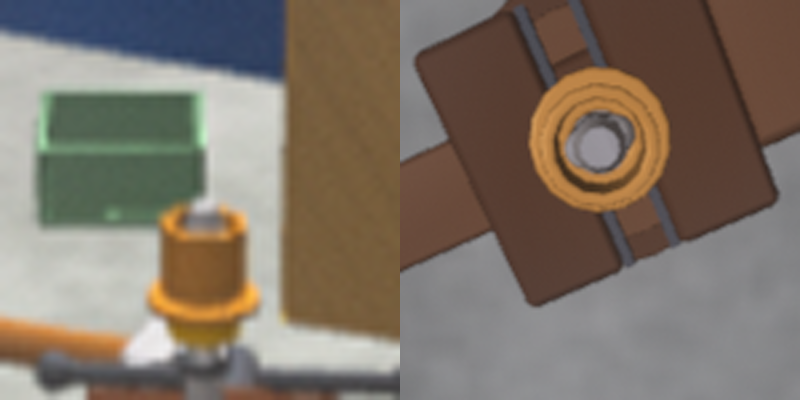

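View pics/scene21.png

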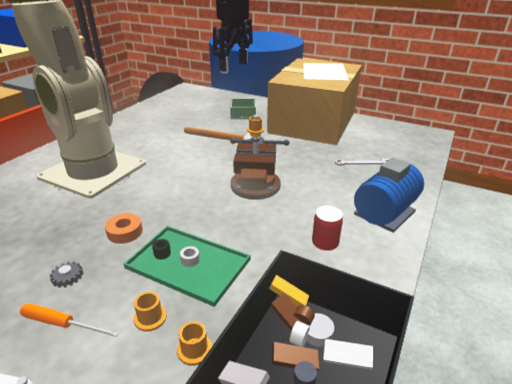

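The sleeve sits with its top at z ≈ 0.208, so its underside is at about 0.172. That is about 9 mm below the ball centres, with the cup pressed 4 mm or so. The height hasn't changed since release. In the wrist view at right, (600,145), the balls show above the lip inside the bore. The spacer, bush and can haven't moved. I'll check once more after a pause, then hand in.

```bash
 python3 -m pendant '[[[1,0,0,0,0,0,0],[1,0,0,0,0,0,0],[1,0,0,0,0,0,0],[1,0,0,0,0,0,0],[1,0,0,0,0,0,0],[1,0,0,0,0,0,0],[1,0,0,0,0,0,0],[1,0,0,0,0,0,0]]]' | grep -v rot;  python3 - <<'E'
from h import *
q=bot.get_image("scene");o=cv2.imread("pics/scene21.png");z=cv2.imread("pics/scene0.png")
d=lambda a,b,r:int(cv2.absdiff(a,b)[r].max())
r=np.s_[110:150,235:275]; print("sleeve since 21:",np.abs(q[r].astype(int)-o[r]).mean())
for n,r in dict(bush=np.s_[235:262,148:174],spacer=np.s_[244:270,176:202],can=np.s_[200:255,305:350]).items(): print(n,np.abs(q[r].astype(int)-z[r]).mean())
print(bot.observe()["clock"],bot.sign_off())
E
```

```text
clock: 21.5
tool_pos: [0.4213, 0.1584, 0.2819]
force: [0.2, -0.3, 0.8]
width: 0.0856
sleeve since 21: 1.1875
bush 1.345679012345679
spacer 1.2830374753451677
can 0.9807407407407407
the job is handed in; nothing more can be done
21.55 None
```

The sleeve is clicked onto the rod and held down by the balls against the spring. I handed the job in at 21.6 s, with the gripper open and clear; sign-off reports no verdict.

- **Failed first grasp:** The fingers shut empty just above the sleeve, which did not move. Triangulating the fingertips put them about 30 mm behind the reported TCP, which disagrees with the tool description. I trusted the cameras, went lower and gripped the body above the flange.
- **The click:** The first 4 N came at TCP z ≈ 0.1655. The push peaked at about 8 N net and then turned to a pull of up to about 3.8 N. After 13 mm it turned to push again, and I stopped 0.5 mm later at about 4.5 N, spring only. The spring was never pressed flat, and the highest reading was 6.6 N.
- **Last checks:** The sleeve's underside is at about z = 0.172, roughly 9 mm below the ball centres. In the pictures it has not moved since release. The spacer, bush and can match the starting picture to within image noise.
- **Small disagreements:** The cameras differed by 1–2 mm on the rod and sleeve positions. The gripped width read about 32 mm for the 34 mm body.

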